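# Set the lathe's speed selector and arm the drive

### The job

Set the wood lathe's control box to speed four: push the fin of the rotary selector clockwise (seen from above) with a fingertip, one click after another, to the fourth click counted from the red OFF dot, without letting it go past that click and without gripping the fin from both sides. Then press the green enable button all the way in with a fingertip, let it come back up and move clear. Leave the yellow jog button and the things on the bench alone.

Things in the scene. Friction and masses are not known exactly. Their poses are not given: they have to be found in the camera images.
- panel: the lathe's control box, a dark steel box 200 (x) x 320 (y) x 70 mm high, fixed to the bench; origin at the centre of its underside; x points from its front (towards the robot) to its back, y to its left, z up. The selector is on its left half, two push buttons stand one behind the other on its right half
- selector_axis (a point): on the selector's vertical axis, at the flat top of its grey dial (84 mm across), 84 mm above the bench; has the panel's axes. Six flat dots lie round it at 56 mm, 40 degrees apart: a larger red one for OFF, 100 degrees anticlockwise (from above) from the panel's x, then clockwise white ones for speeds 1 to 5 (speed k at 100 - 40 k degrees)
- pointer_tip (a point): top edge of the outer end of the selector's fin, 42 mm out from the axis and 26 mm above the dial's top. The fin is an upright black wall 12 mm thick with a white stripe along its top, running from 4 mm behind the axis out to this point; it is the pointer. x of this frame points outwards along the fin, z up
- selector (a joint): selector angle, rad: 0 at OFF, growing clockwise from above, one click = 0.698 (40 degrees), speed 4 = 2.793. Stops just before OFF and after speed 5. A spring detent pulls it into the nearest position: push it just beyond half-way between two and it snaps on into the next. It takes up to about 0.17 N m just before half-way (5 to 6 N at 30 mm from the axis). It starts at OFF, 1 or 2
- left_flank: one half of the fin (6 mm thick), the side that faces anticlockwise; pushing on it turns the selector clockwise. Origin on the axis at the dial's top, x along the fin
- right_flank: the other half of the fin, the side that faces clockwise. Origin on the axis at the dial's top, x along the fin
- enable_top (a point): centre of the top of the green enable button, a round cap 28 mm in diameter that is pressed straight down; it is either the front or the back one of the two buttons
- enable (a joint): how far the green button is pressed, m: 0 up, 0.006 fully in; a spring of about 5 N at full travel brings it back
- jog_top (a point): centre of the top of the yellow jog button, same size, 90 mm from the green one
- jog (a joint): how far the yellow button is pressed, m: 0 up, 0.006 fully in
- bowl: loose turned wooden bowl, 130 mm across, 65 mm high, left of the box; origin under its centre
- tin: loose yellow tin of wax, 60 mm across, 55 mm high, behind the box; origin under its centre
- gouge: loose turning gouge lying right of the box, about 306 mm long, up to 28 mm high; wooden handle, steel blade; origin on the bench under it, 140 mm from the handle's end, x towards the blade

How it is judged:
By the outcome, as a careful person would: the job done as asked, in the order asked, and still so for the second after the job is handed in, with the robot touching nothing.
It also fails if it takes over 72 s, if anything falls off the work surface, if the arm or the gripper's body presses on something with over 40 N, if the wrist force passes 120 N, or if a joint passes its speed limit or range.

### The arm

A 6-joint arm with a two-finger parallel gripper is mounted at the origin on the work surface. World frame = base frame: x ahead of the robot, y to its left, z up, the work surface at z = 0. Lengths are in m, angles in degrees, forces in N, time in s.
With the tool pointing down it reaches from about 0.325 to 0.875 m from the base axis. Payload 4.4 kg.
Tool frame: the origin (TCP) lies at the very end of the fingers, on their centre line; the grasp point (between the pads) lies 19 mm behind it; z points along the fingers, y is the line along which they close (so a half turn about z gives the same grasp; the last joint's range is limited). The gripper opens to 85 mm and grips with 20 to 120 N. Pads are 22 mm wide; open, the fingers measure 114 mm over their backs; the gripper's body (76 mm by 85 mm) begins 54 mm behind the grasp point. The pads swing forward as they close: fully open they stand 13 mm farther back than shut.
Start: joints at [56.637, 11.837, 88.321, -0, 79.842, -8.623], TCP at [0.241, 0.522, 0.231] pointing down, gripper open.
Joint ranges: [-156.59, 156.59], [-49.26, 127.26], [12.9, 141.05], [-63.56, 243.56], [4.71, 150.69], [-161.64, 161.64]. Speed limits (degrees/s): [159.86, 159.86, 180, 180, 180, 180].

### API

Orientations are given as [roll, pitch, yaw] about the fixed x, y, z axes, in that order (R = Rz(yaw) Ry(pitch) Rx(roll)).
In Python, from rig import r gives the robot as it stands. Calls block until the motion is done:
- r.move_ptp(position, orientation): joint-space move of the TCP to a pose.
- r.move_straight(position, frame=None, vel=0.15, stop_force=None): straight line of the TCP; frame=None keeps the orientation; vel is the mean speed in m/s. With stop_force (N) it stops when the force on the tool has changed by that much, and returns True; else False.
- r.goto_joints(angles): joint-space move.
- r.open() and r.close_gripper(): open the fingers fully, or close them until they stop; the grip force is fixed at half the most.
- r.wait(seconds).
- r.solve_ik(position, orientation): joint angles nearest the present ones, or None.
- r.grab_frame(name): name is "scene" or "top"; returns (picture, depth): 420x560x3 uint8, blue, green, red; 420x560 float32, m along the optical axis (not along the pixel's ray), 0 where there is no reading.
- r.camera_model(name): a dict with "K" (3x3 intrinsics, pixels), "k1" (the pictures are not rectified: a ray, as slopes to the right and down, at radius r is drawn at 1 + k1 r^2 times it, then the intrinsics apply), "T" (4x4, takes a point from camera to world coordinates). Camera axes: x right, y up, looking along -z (the intrinsics and any distortion apply to the point x, -y, -z); pixel columns grow to the right and rows downward; lengths in m; the calibration is good to about 2 mm. A picture is of the moment at which its call begins. camera_model takes no time and is no camera call.
A pose or a line that the arm cannot do raises r.IKError and nothing moves.
- r.sign_off(): hands the job in; it is judged then, once.
Readings, each from a call of its own:
- r.read_time_s(): time.
- r.read_qpos(): joint angles.
- r.read_dq(): joint speeds.
- r.read_joint_efforts(): joint torques, N m.
- r.read_position(): TCP position.
- r.read_orientation(): TCP orientation.
- r.read_force(): force on the tool from outside, world axes, zero at the start.
- r.read_torque(): the same for the moment, N m.
- r.read_grip_width(): opening from 0.0 (shut) to 1.0 (fully open).
- r.read_grasp_force(): force on a finger pad.
Only numpy, scipy, OpenCV 4.12 (cv2) and the standard library are available. Lean on these libraries where they do the work, as an engineer would, in place of code of your own. Each camera call takes 0.05 s, during which the arm holds its last target. There are 200 camera calls.

## Working session

There is one attempt and no reset: what is moved stays moved. The work goes in short steps, each a Python script; the robot and the scene stay as the last script left them, time stands still between calls to the robot, and variables do not carry over. Pictures are saved under pics/ and viewed, at most 12 in all, crops included, and the job is handed in when it is done.

```bash
mkdir -p pics; python3 - <<'E'
from rig import r
import cv2,numpy as np
for n in("top","scene"):
    im,d=r.grab_frame(n); cv2.imwrite(f"pics/{n}0.png",im); np.save(f"{n}_d.npy",d)
    m=r.camera_model(n); print(n,np.round(m["K"],1).tolist(),m["k1"],np.round(m["T"],3).tolist())
print(r.read_time_s())
E
```

```text
top [[442.6, 0.0, 273.8], [0.0, 442.6, 206.6], [0.0, 0.0, 1.0]] -0.0051715038698130905 [[0.023, 0.985, -0.172, 0.461], [-1.0, 0.025, 0.008, 0.065], [0.013, 0.172, 0.985, 1.102], [0.0, 0.0, 0.0, 1.0]]
scene [[444.8, 0.0, 284.7], [0.0, 444.8, 215.3], [0.0, 0.0, 1.0]] -0.06910906030523643 [[0.086, -0.802, 0.592, 1.357], [0.996, 0.073, -0.046, 0.008], [-0.006, 0.593, 0.805, 1.064], [0.0, 0.0, 0.0, 1.0]]
0.1
```

View pics/top0.png

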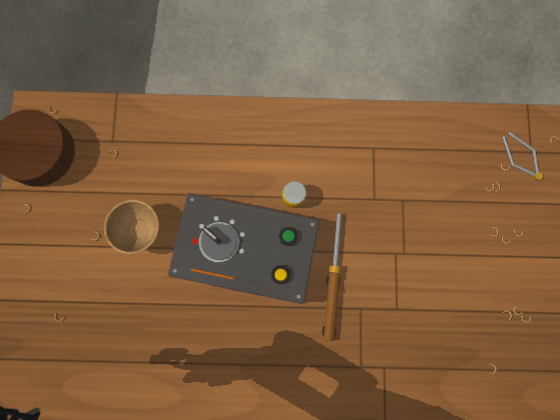

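View pics/scene0.png

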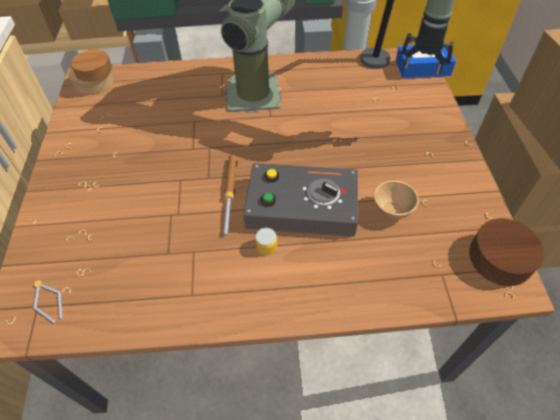

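The panel is at about (245,245) in the top view. The green button (289,236) is the back one and yellow (281,275) the front. The dial is at (219,242), the red dot at (195,241), and the fin points to about speed 1. Next I'll measure these.

```bash
cat > h.py <<'E'
import cv2,numpy as np
from rig import r
def ray(n,px,z):
    m=r.camera_model(n); K=np.array(m["K"]);T=np.array(m["T"])
    p=cv2.undistortPoints(np.array(px,float).reshape(-1,1,2),K,np.array([m["k1"],0,0,0,0.]))[:,0]
    d=np.c_[p[:,0],-p[:,1],-np.ones(len(p))]@T[:3,:3].T
    return T[:3,3]+d*((z-T[2,3])/d[:,2])[:,None]
def blobs(im,lo,hi,amin,box):
    hsv=cv2.cvtColor(im,cv2.COLOR_BGR2HSV); mk=cv2.inRange(hsv,lo,hi)
    x0,y0,x1,y1=box; k=np.zeros_like(mk);k[y0:y1,x0:x1]=mk[y0:y1,x0:x1]
    n,_,s,c=cv2.connectedComponentsWithStats(k)
    return [(c[i],s[i,4]) for i in range(1,n) if s[i,4]>=amin]
E
python3 - <<'E'
from h import *
B={"top":(175,200,312,298),"scene":(250,160,362,230)}
for n in B:
    im=cv2.imread(f"pics/{n}0.png"); d=np.load(f"{n}_d.npy")
    for c,lo,hi,z in(("green",(45,100,50),(85,255,255),.09),("yellow",(20,150,120),(35,255,255),.09),("red",(0,190,120),(4,255,255),.07),("red2",(174,150,100),(180,255,255),.07),("white",(0,0,165),(180,50,255),.07)):
        for p,a in blobs(im,lo,hi,4,B[n]):
            T=np.array(r.camera_model(n)["T"]); q=d[int(p[1]+.5),int(p[0]+.5)]
            w=ray(n,[p],0)[0]; e=T[:3,3]; f=-(T[:3,2]@(w-e)); hit=e+(w-e)*q/f
            print(n,c,np.round(p,1),a,"plane",np.round(ray(n,[p],z)[0],4),"depth",np.round(hit,4))
    x0,y0,x1,y1=B[n]; s=5
    cv2.imwrite(f"pics/{n}_crop.png",cv2.resize(im[y0:y1,x0:x1],None,fx=s,fy=s,interpolation=cv2.INTER_CUBIC))
E
```

```text
top green [288.2 235.4] 121 plane [0.5711 0.0223 0.09  ] depth [0.5708 0.0223 0.092 ]
top yellow [288.4 203.3] 44 plane [0.6458 0.023  0.09  ] depth [0.6541 0.0211 0.0447]
top yellow [280.3 274.2] 114 plane [0.4823 0.0385 0.09  ] depth [0.4823 0.0386 0.0918]
top red [194.7 240.8] 26 plane [0.5552 0.2392 0.07  ] depth [0.5549 0.2385 0.0736]
top white [294.6 200.6] 27 plane [0.6566 0.0076 0.07  ] depth [0.6594 0.0067 0.0549]
top white [216. 218.] 9 plane [0.6101 0.192  0.07  ] depth [0.6101 0.192  0.0697]
top white [231.8 221.5] 10 plane [0.6027 0.1545 0.07  ] depth [0.6023 0.1543 0.0725]
top white [201.  225.8] 10 plane [0.5907 0.2263 0.07  ] depth [0.591  0.2267 0.0675]
top white [210.  233.6] 15 plane [0.5729 0.2043 0.07  ] depth [0.5682 0.1986 0.1127]
top white [242. 234.] 9 plane [0.5738 0.1295 0.07  ] depth [0.5733 0.1292 0.0746]
top white [241.1 250.6] 9 plane [0.5351 0.1302 0.07  ] depth [0.5352 0.1303 0.0685]
top white [207.  256.4] 9 plane [0.5195 0.2087 0.07  ] depth [0.5194 0.2083 0.0732]
top white [216.3 260.6] 11 plane [0.5104 0.1868 0.07  ] depth [0.5102 0.1862 0.0752]
s
[... 162 characters left out ...]
375 0.0926]
scene red [342.5 190.5] 4 plane [0.5525 0.239  0.07  ] depth [0.5554 0.2382 0.0736]
scene white [330.2 186.2] 13 plane [0.533  0.2058 0.07  ] depth [0.5657 0.1979 0.1095]
scene white [304. 188.] 9 plane [0.5331 0.1289 0.07  ] depth [0.5361 0.1285 0.0737]
scene white [332.5 200.3] 60 plane [0.5858 0.2047 0.07  ] depth [0.5882 0.2041 0.073 ]
scene white [305.2 198.4] 8 plane [0.5718 0.1282 0.07  ] depth [0.5721 0.1281 0.0704]
scene white [339.5 200.5] 12 plane [0.5882 0.2244 0.07  ] depth [0.5888 0.2243 0.0707]
scene white [315.5 205.8] 10 plane [0.601  0.1539 0.07  ] depth [0.6015 0.1538 0.0707]
scene white [265.5 228.7] 14 plane [0.6667 0.0087 0.07  ] depth [0.6598 0.0087 0.06  ]
```

View pics/top_crop.png

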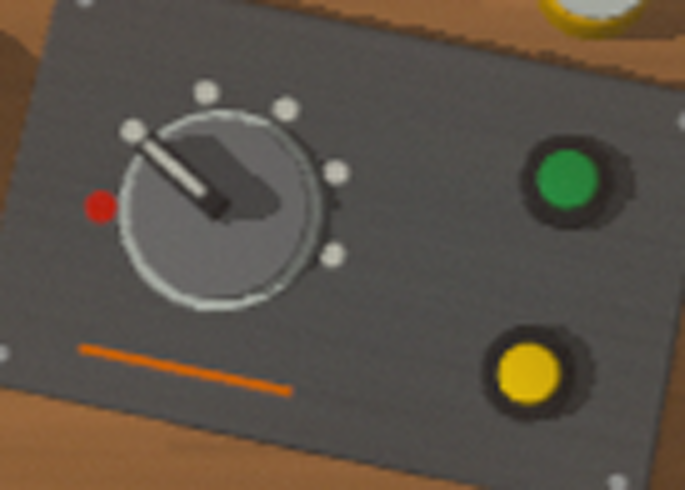

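The zoomed crop shows the fin (white stripe from (215,200) to (145,140)) pointing at the first white dot, so the selector starts at speed 1. Each button has a dark collar. I'll fit the dial frame and check the collar height.

```bash
python3 - <<'E'
from h import *
P={"top":{0:(.5552,.2392),1:(.5907,.2263),2:(.6101,.192),3:(.6027,.1545),4:(.5738,.1295),5:(.5351,.1302)},
"scene":{0:(.5525,.239),1:(.5882,.2244),3:(.601,.1539),4:(.5718,.1282),5:(.5331,.1289)}}
for n,D in P.items():
    a=np.radians([100-40*k for k in D]); M=.056*np.c_[np.cos(a),np.sin(a)]; W=np.array(list(D.values()))
    z=((M-M.mean(0))@[1,1j]); w=((W-W.mean(0))@[1,1j]); s=(z.conj()@w)/(z.conj()@z)
    c=W.mean(0)@[1,1j]-s/abs(s)*(M.mean(0)@[1,1j])
    print(n,c,"scale",abs(s),"yaw",np.degrees(np.angle(s)))
g=np.array([.572,.022]);y=np.array([.4835,.038]); print(np.linalg.norm(g-y),np.degrees(np.arctan2(*(g-y)[::-1])))
d=np.load("top_d.npy"); T=np.array(r.camera_model("top")["T"])
for v in range(222,252,2):
    w=ray("top",[(288,v)],0)[0];e=T[:3,3];f=-(T[:3,2]@(w-e)); print(v,np.round(e+(w-e)*d[v,288]/f,3))
E
```

```text
top (0.5546847579251654+0.1828610013170424j) scale 1.0056454242649884 yaw -10.346162260286102
scene (0.5524236337839172+0.18175516937092712j) scale 1.0085278329811131 yaw -10.019505202304165
0.089934698531768 -10.247864111110278
222 [0.605 0.022 0.071]
224 [0.6   0.022 0.071]
226 [0.596 0.022 0.066]
228 [0.589 0.023 0.084]
230 [0.583 0.023 0.093]
232 [0.579 0.023 0.091]
234 [0.574 0.023 0.092]
236 [0.569 0.023 0.095]
238 [0.565 0.023 0.093]
240 [0.56  0.022 0.091]
242 [0.557 0.022 0.082]
244 [0.552 0.022 0.083]
246 [0.548 0.021 0.069]
248 [0.544 0.021 0.071]
250 [0.539 0.021 0.069]
```

```bash
cat >> h.py <<'E'
C=np.array([.5536,.1823]); YAW=-10.2
def pose(phi,off,z,rad=.031):
    a=np.radians(phi); u=np.array([np.cos(a),np.sin(a)]); n=np.array([-u[1],u[0]])
    return [*(C+rad*u+off*n),z],[180,0,phi+S]
S=90
def fin(k): return YAW+100-40*k
def push(k,degs,off=.017,z=.092,vel=.03):
    for t in degs:
        p,o=pose(fin(k)-t,off,z); s=r.move_straight(p,o,vel=vel,stop_force=25)
        f=np.array(r.read_force()); a=np.radians(fin(k)-t); print(t,s,np.round(f,1),"tang",round(f@[-np.sin(a),np.cos(a),0],2),"t",round(r.read_time_s(),1))
        if s: break
E
python3 - <<'E'
from h import *
import h
for s in(90,-90):
    h.S=s
    for k,t in((1,0),(1,28),(2,28),(3,28)):
        p,o=pose(fin(k)-t,.017,.092); q=r.solve_ik(p,o); print(s,k,t,None if q is None else np.round(q,0))
E
```

```text
90 1 0 [ 13.  23.  91.   0.  65. -37.]
90 1 28 [ 12.  24.  89.   0.  66. -10.]
90 2 28 [10. 25. 89. -0. 66. 28.]
90 3 28 [ 8. 24. 90. -0. 66. 66.]
-90 1 0 [ 13.  23.  91.  -0.  65. 143.]
-90 1 28 None
-90 2 28 [  10.   25.   89.    0.   66. -152.]
-90 3 28 [   8.   24.   90.    0.   66. -114.]
```

```bash
python3 - <<'E'
from h import *
r.close_gripper()
p,o=pose(fin(1),.030,.20); r.move_ptp(p,o)
p,o=pose(fin(1),.030,.092); print(r.move_straight(p,o,vel=.1,stop_force=10),r.read_position(),r.read_force(),r.read_time_s())
push(1,[0,6,12,16,19,22,25])
for n in("top","scene"): cv2.imwrite(f"pics/{n}1.png",r.grab_frame(n)[0])
a=cv2.imread("pics/top1.png")[200:300,175:315];b=cv2.imread("pics/scene1.png")[140:240,250:390]
cv2.imwrite("pics/c1.png",cv2.resize(np.vstack([a,b]),None,fx=3,fy=3,interpolation=cv2.INTER_CUBIC))
E
```

```text
False [0.55148047 0.22555428 0.09294123] [0.22173366 0.69596252 0.01500484] 3.6833
0 False [-0.2 -0.3 -0.6] tang -0.04 t 4.3
6 False [-1.3  0.1  0.4] tang 0.95 t 4.5
12 False [-2.   0.8  0.4] tang 1.83 t 4.8
16 False [-2.3  2.9 -0.3] tang 3.68 t 5.1
19 False [-2.1  3.1 -0.4] tang 3.8 t 5.3
22 False [-4.5  6.  -1.2] tang 7.39 t 5.6
25 False [ 1.5 -0.7  0.7] tang -1.24 t 5.8
```

View pics/c1.png

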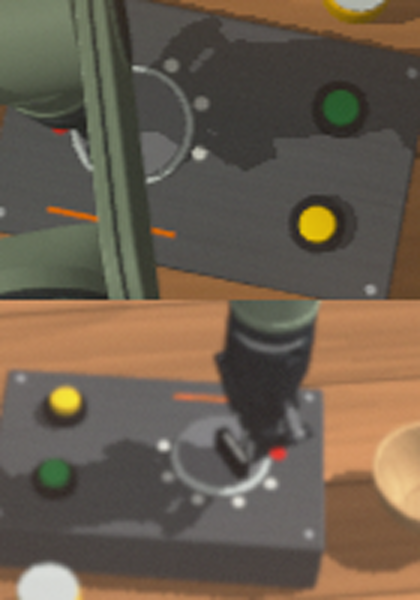

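The force released at 22–25°, and the scene crop shows the fin on speed 2 with the finger behind it. The next two clicks go the same way, each stopping on the force drop.

```bash
cat >> h.py <<'E'
def click(k):
    peak=0
    for t in [-15,-8,-2,4,10,15,19,21,22.5,24,25.5,27,28.5,30]:
        p,o=pose(fin(k)-t,.017,.092); s=r.move_straight(p,o,vel=.03,stop_force=25)
        a=np.radians(fin(k)-t); f=float(np.array(r.read_force())@[-np.sin(a),np.cos(a),0]); peak=max(peak,f)
        print(k,t,s,round(f,2),round(r.read_time_s(),1))
        if s: return False
        if t>19 and peak>3.5 and f<.4*peak: return True
    return False
E
python3 - <<'E'
from h import *
if click(2):
    r.wait(.3); cv2.imwrite("pics/scene2.png",r.grab_frame("scene")[0])
    print(click(3))
r.wait(.3); cv2.imwrite("pics/scene3.png",r.grab_frame("scene")[0])
a=cv2.imread("pics/scene2.png")[140:240,250:390];b=cv2.imread("pics/scene3.png")[140:240,250:390]
cv2.imwrite("pics/c2.png",cv2.resize(np.vstack([a,b]),None,fx=3,fy=3,interpolation=cv2.INTER_CUBIC))
E
```

```text
2 -15 False 0.69 6.2
2 -8 False 0.07 6.5
2 -2 False 0.2 6.7
2 4 False 4.75 7.0
2 10 False 11.68 7.3
2 15 False 17.23 7.5
2 19 False 21.4 7.8
2 21 False 24.75 8.0
2 22.5 False 26.04 8.3
2 24 False 27.9 8.5
2 25.5 False 29.37 8.8
2 27 False 30.07 9.0
2 28.5 False 33.31 9.3
2 30 False 33.78 9.5[ WARN:0@2.241] global loadsave.cpp:275 findDecoder imread_('pics/scene2.png'): can't open/read file: check file path/integrity
Traceback (most recent call last):
TypeError: 'NoneType' object is not subscriptable
```

```bash
python3 - <<'E'
from h import *
print(r.read_force(),r.read_torque(),r.read_position(),pose(fin(2)-30,.017,.092),r.read_orientation())
t=r.grab_frame("top")[0];a=t[200:300,175:315];b=cv2.imread("pics/scene3.png")[140:240,250:390]
cv2.imwrite("pics/c2.png",cv2.resize(np.hstack([a,b]),None,fx=2.85,fy=5,interpolation=cv2.INTER_CUBIC) if 0 else cv2.resize(b,None,fx=5.5,fy=5.5,interpolation=cv2.INTER_CUBIC))
E
```

```text
[ 2.475151   34.34741605 -8.71142041] [ 5.74592679 -0.38513526  0.10126516] [0.58823091 0.20084448 0.09165064] ([np.float64(0.5885633530885213), np.float64(0.18755013721795788), 0.092], [180, 0, 69.8]) [-179.71765541   -1.27541851   69.96936825]
```

View pics/c2.png

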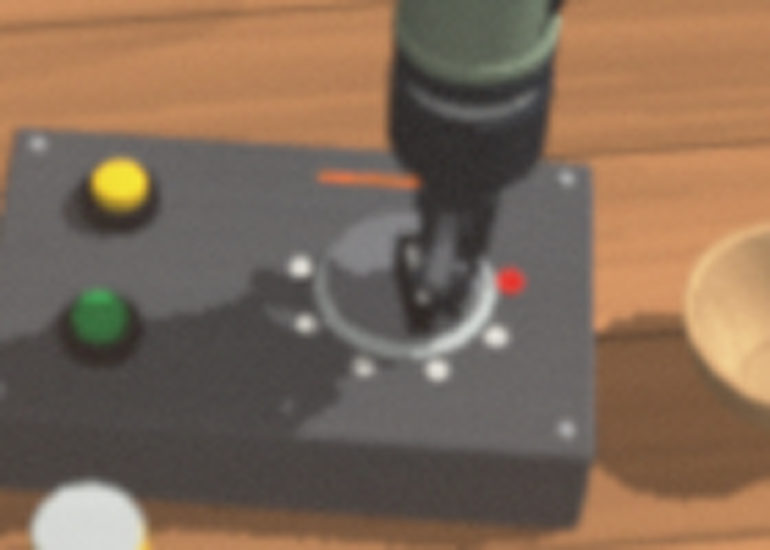

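Instead of snapping, it was blocked: 34 N with the finger lagging 13 mm. I'll back off, lift clear and look at the selector.

```bash
python3 - <<'E'
from h import *
p=r.read_position(); o=r.read_orientation()
p,o=pose(fin(2)+5,.030,.093); r.move_straight(p,o,vel=.06); print(r.read_force(),r.read_position())
p[2]=.2; r.move_straight(p,o,vel=.15)
r.move_ptp([.40,.30,.25],o); print(r.read_time_s())
im=r.grab_frame("top")[0]; cv2.imwrite("pics/top4.png",im); im2=r.grab_frame("scene")[0]; cv2.imwrite("pics/scene4.png",im2)
cv2.imwrite("pics/c4.png",np.hstack([cv2.resize(i,(400,500),interpolation=cv2.INTER_CUBIC) for i in(im[200:280,180:244],im2[155:235,300:364])]))
E
```

```text
[-0.35684561  0.72449545 -0.48771883] [0.57609798 0.21879913 0.09306945]
12.375
```

View pics/c4.png

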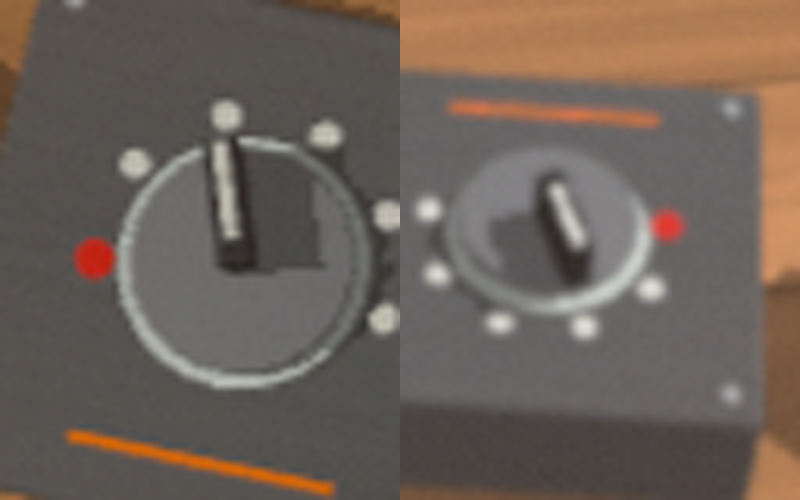

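The selector sits at speed 2, undamaged, with nothing near it. I'll retry gently with a low force limit and log the finger position in the dial frame.

```bash
cat >> h.py <<'E'
def gentle(k,degs,off=.017,z=.096,rad=.028,lag=6,fmax=13):
    peak=0
    for t in degs:
        p,_=pose(fin(k)-t,off,z,rad); o=[180,0,fin(k)-max(t-lag,0)+90]
        s=r.move_straight(p,o,vel=.03,stop_force=15)
        f=np.array(r.read_force()); q=np.array(r.read_position())
        a=np.radians(fin(k)); R=np.array([[np.cos(a),np.sin(a)],[-np.sin(a),np.cos(a)]])
        th=np.radians(fin(k)-t); ft=float(f@[-np.sin(th),np.cos(th),0]); peak=max(peak,ft)
        print(k,t,s,np.round(f,1),round(ft,1),"fin frame mm",np.round(1000*(R@(q[:2]-C)),1),"M",np.round(r.read_torque(),2),round(r.read_time_s(),1))
        if s or ft>fmax: return False
        if t>17 and peak>3.5 and ft<.4*peak: return True
    return False
E
python3 - <<'E'
from h import *
print(r.read_grip_width())
p,_=pose(fin(2),.030,.2,.028); o=[180,0,fin(2)+90]; r.move_ptp(p,o)
p[2]=.096; print(r.move_straight(p,o,vel=.12,stop_force=10),r.read_force())
print(gentle(2,[0,4,8,12,15,18,20,22,24,26,28]))
b=r.grab_frame("scene")[0]; cv2.imwrite("pics/scene5.png",b)
cv2.imwrite("pics/c5.png",cv2.resize(b[155:235,285:375],None,fx=6,fy=6,interpolation=cv2.INTER_CUBIC))
E
```

```text
0.0007754965073875101
False [-0.03175344 -0.118589    0.46586737]
2 0 False [-0.   0.9  0.5] 0.9 fin frame mm [28.2 16.8] M [ 0.1  -0.03 -0.01] 14.9
2 4 False [-3.1  3.2  2.7] 3.5 fin frame mm [28.4 16.4] M [ 0.66  0.48 -0.11] 15.1
2 8 False [-4.5  7.1  3.4] 7.3 fin frame mm [28.9 15.8] M [1.33 0.73 0.03] 15.4
2 12 False [-4.5 11.6  0.9] 11.4 fin frame mm [29.9 15.3] M [1.99 0.63 0.02] 15.6
2 15 False [-4.1 16.5  1.3] 16.0 fin frame mm [30.6 15. ] M [2.52 0.67 0.06] 15.9
False
```

View pics/c5.png

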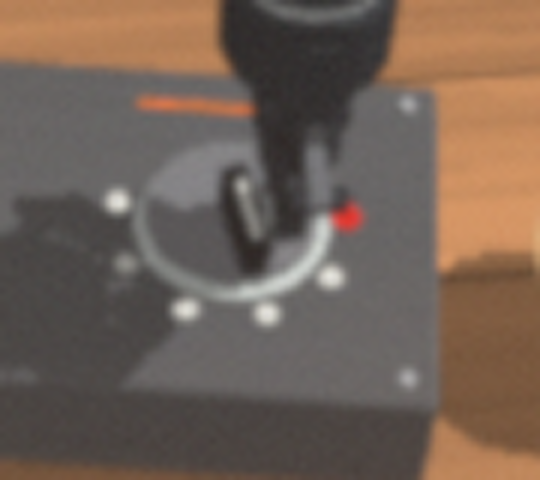

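```bash
cat >> h.py <<'E'
def stripe(n,im,box,lo=(0,0,120),hi=(180,60,255)):
    out=[]
    hsv=cv2.cvtColor(im,cv2.COLOR_BGR2HSV); mk=cv2.inRange(hsv,lo,hi); x0,y0,x1,y1=box
    k=np.zeros_like(mk);k[y0:y1,x0:x1]=mk[y0:y1,x0:x1]; c,l,s,_=cv2.connectedComponentsWithStats(k)
    for i in range(1,c):
        if s[i,4]<6: continue
        ys,xs=np.nonzero(l==i); w=ray(n,np.c_[xs,ys],.110)[:,:2]; m=w.mean(0); v=np.linalg.svd(w-m)[2][0]; v*=np.sign(v@(m-C))
        out.append((int(s[i,4]),np.round(m-C,4),"axis",round(float(np.degrees(np.arctan2(v[1],v[0]))),1),"bearing",round(float(np.degrees(np.arctan2(*(m-C)[::-1]))),1)))
    return out
E
python3 - <<'E'
from h import *
for f in("scene0","scene1","scene3","scene4","scene5"):
    print(f,*stripe("scene",cv2.imread(f"pics/{f}.png"),(318,180,336,196)),sep="\n  ")
for f in("top0","top4"): print(f,*stripe("top",cv2.imread(f"pics/{f}.png"),(200,222,226,246),lo=(0,0,135)),sep="\n  ")
a,b=[cv2.imread(f"pics/{f}.png")[165:215,300:350] for f in("scene3","scene4")]
print(r.read_force(), r.read_joint_efforts())
E
```

```text
scene0
  (106, array([0.003 , 0.0091]), 'axis', 63.8, 'bearing', 71.9)
scene1
  (51, array([-0.0023, -0.0049]), 'axis', -66.5, 'bearing', -115.1)
  (10, array([0.0211, 0.0078]), 'axis', 19.4, 'bearing', 20.4)
scene3
  (35, array([-0.0016, -0.0117]), 'axis', -26.2, 'bearing', -97.8)
scene4
  (175, array([0.0128, 0.0097]), 'axis', 31.4, 'bearing', 37.1)
scene5
  (39, array([-0.0023, -0.01  ]), 'axis', -35.9, 'bearing', -102.9)
  (14, array([0.0175, 0.0022]), 'axis', 4.7, 'bearing', 7.2)
top0
  (21, array([0.0381, 0.0081]), 'axis', -74.8, 'bearing', 12.0)
  (41, array([0.0222, 0.0253]), 'axis', 48.6, 'bearing', 48.8)
  (17, array([0.0054, 0.0374]), 'axis', -5.2, 'bearing', 81.8)
top4
  (32, array([0.0234, 0.0047]), 'axis', 10.8, 'bearing', 11.3)
  (11, array([ 0.0408, -0.0084]), 'axis', -97.7, 'bearing', -11.6)
  (16, array([0.0322, 0.0369]), 'axis', 20.1, 'bearing', 48.9)
  (35, array([0.0169, 0.0316]), 'axis', -25.5, 'bearing', 61.8)
[-4.85898531 15.18197957  0.46287537] [-9.78376508e+00 -4.36729181e+01 -2.60051733e+01 -4.41173494e+00
 -3.59214423e-01  4.03634529e-02]
```

```bash
python3 - <<'E'
from h import *
p,_=pose(fin(2),.030,.103,.034); o=[180,0,fin(2)+90]; r.move_straight(p,o,vel=.08); r.wait(.3)
print(r.read_force(), r.read_orientation())
im=r.grab_frame("scene")[0]; cv2.imwrite("pics/scene6.png",im)
print(stripe("scene",im,(318,180,336,196)))
print(gentle(2,[0,4,8,12,16,18,20,22,24,26,28],z=.103,rad=.034,lag=30,fmax=12))
b=r.grab_frame("scene")[0]; print(stripe("scene",b,(318,180,336,196)))
cv2.imwrite("pics/c6.png",np.hstack([cv2.resize(i[135:215,290:355],None,fx=6,fy=6,interpolation=cv2.INTER_CUBIC) for i in(im,b)]))
E
```

```text
[-0.01876364 -0.30608225 -0.02099163] [-1.79977913e+02  1.18177621e-02  9.97348531e+01]
[(112, array([0.0083, 0.0077]), 'axis', 36.4, 'bearing', 42.8), (7, array([0.0281, 0.0043]), 'axis', 10.0, 'bearing', 8.7)]
2 0 False [ 0.2  0.5 -0.2] 0.5 fin frame mm [34.  16.8] M [0.01 0.   0.03] 17.3
2 4 False [-2.5  3.9  1.1] 4.1 fin frame mm [34.3 16.1] M [ 0.72  0.43 -0.1 ] 17.6
2 8 False [-4.   8.6  2.3] 8.7 fin frame mm [34.5 15.4] M [ 1.38  0.77 -0.12] 17.8
2 12 False [-7.2 12.1  2.2] 11.8 fin frame mm [34.7 14.7] M [ 2.12  1.14 -0.1 ] 18.1
2 16 False [-7.8 17.6  2.4] 16.7 fin frame mm [34.8 14. ] M [ 2.79  1.37 -0.14] 18.3
False
[(39, array([-0.0023, -0.01  ]), 'axis', -35.9, 'bearing', -102.9), (18, array([0.0158, 0.0015]), 'axis', 3.8, 'bearing', 5.6)]
```

View pics/c6.png

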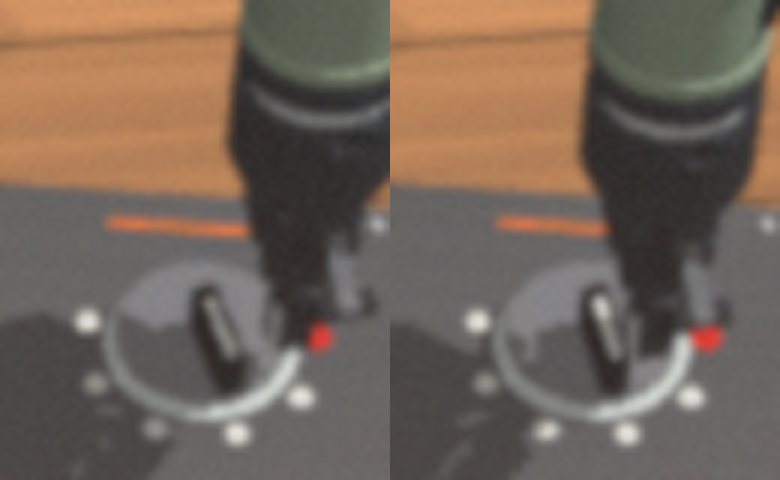

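The fin turns only about 5° under 17 N, as if against a stiff spring. I'll try a different contact, with the finger turned 90° so its narrow side bears on the fin's outer end.

```bash
python3 - <<'E'
from h import *
p,_=pose(fin(2),.036,.12,.034); r.move_straight(p,[180,0,fin(2)+90],vel=.1)
o=[180,0,fin(2)+180]; r.move_ptp(p,o)
p[2]=.096; r.move_straight(p,o,vel=.1); r.wait(.2); f0=np.array(r.read_force()); print(f0)
p2,_=pose(fin(2),.012,.096,.034); print(r.move_straight(p2,o,vel=.02,stop_force=3))
a=np.radians(fin(2)); R=np.array([[np.cos(a),np.sin(a)],[-np.sin(a),np.cos(a)]])
for i in range(9):
    q=np.array(r.read_position()); print("finframe",np.round(1000*R@(q[:2]-C),1),np.round(r.read_force(),1),np.round(r.read_torque(),2),round(r.read_time_s(),1))
    f=np.linalg.norm(np.array(r.read_force())-f0)
    if f>14: break
    p2,_=pose(fin(2),R[1]@(q[:2]-C)-.002-.0,.096,.034) if i==0 else ([p2[0]+.002*np.sin(a),p2[1]-.002*np.cos(a),.096],0)
    r.move_straight(p2,o,vel=.02,stop_force=15)
b=r.grab_frame("scene")[0]; cv2.imwrite("pics/scene7.png",b); print(stripe("scene",b,(318,180,336,196)))
E
```

```text
[ 0.65508149 -0.02411772  0.19980906]
True
finframe [33.9 19.1] [ 0.   1.7 -0. ] [ 0.29 -0.   -0.03] 21.7
finframe [33.8 18.7] [ 0.3  5.4 -1.2] [ 0.83 -0.05  0.04] 21.9
finframe [33.9 18.1] [-0.4  9.5 -1.2] [ 1.43 -0.02 -0.01] 22.2
finframe [34.  17.6] [-0.3 12.9 -1.8] [ 2.06  0.01 -0.04] 22.4
finframe [34.1 17.2] [ 0.  17.3 -2.4] [ 2.68 -0.02 -0.03] 22.7
[(8, array([ 0.0118, -0.017 ]), 'axis', 1.8, 'bearing', -55.2)]
```

```bash
python3 - <<'E'
from h import *
q=list(r.read_position()); o=[180,0,fin(2)+180]
q[1]+=.02; r.move_straight(q,o,vel=.08); q[2]=.2; r.move_straight(q,o,vel=.2)
r.move_ptp([.40,.30,.25],o); print(r.read_time_s())
for n,(x0,y0,x1,y1) in {"top":(196,216,246,264),"scene":(302,180,346,212)}.items():
    im,d=r.grab_frame(n); cv2.imwrite(f"pics/{n}8.png",im)
    T=np.array(r.camera_model(n)["T"]); xs,ys=np.meshgrid(range(x0,x1,2),range(y0,y1,2)); e=T[:3,3]
    w=ray(n,np.c_[xs.ravel(),ys.ravel()],0); f=-((w-e)@T[:3,2]); z=(e[2]+(w-e)[:,2]*d[ys.ravel(),xs.ravel()]/f).reshape(xs.shape)
    print(n); print("\n".join(" ".join(f"{int(round(v*1000)):3d}" for v in row) for row in z))
E
```

```text
24.7333
top
 71  71  70  74  69  71  75  72  72  71  72  68  71  71  71  69  75  71  72  69  70  73  71  72  70
 73  70  71  70  73  73  67  72  70  76  66  71  71  70  72  71  67  72  72  71  71  71  71  72  74
 70  69  72  74  73  66  73  74  69  70  72  71  72  71  71  73  74  74  71  70  67  75  70  71  70
 70  74  70  73  73  71  67  70 109 109 112  74  74  74  69  70  71  71  74  72  72  71  70  70  69
 71  71  71  71  71  71  72  74 113 110 110  88  85  89  84  73  78  67  70  68  70  73  71  72  68
 73  69  72  73  73  74  77  86  85 107 109  95  81  85  84  85  82  76  68  74  72  68  72  72  73
 73  68  73  71  74  82  86  84  84 108 113 105  85  85  87  85  85 1102  75  70  75  67  71  72  68
 72  72  74  72  85  84  86  86  83 110 112 109  84  85  85  84  83  85  82  75  72  70  68  72  70
 67  71  68  73  86  84  83  84  85 110 113 110  89  87  82  84  85  83  86  76  77  71  69  73  71
 67  70  74  86  84  86  86  82  85 110 114 109  83  87  84  85  85  83  87  86  76  69  74  73  70
 70  74  75  81  90  88  82  83  86 110 113 108  87  83  86  83  86  86  88  85  71  67
[... 2026 characters left out ...]
  69  69  73  71  86  82  82  84  83  85  88 100 108 104  88  83  78  72  72  69  68
 72  71  70  67  72  73  84  82  83  86  84  82  95  94  80  81  82  72  70  70  69  70
 72  72  72  67  67  73  73  79  79  86  86  85  83  83  80  76  75  69  71  73  69  73
 69  69  73  69  69  68  72  71  74  74  77  80  75  73  75  75  72  69  69  71  71  70
 68  68  71  74  72  69  71  68  74  73  74  74  76  73  72  71  76  66  71  73  71  69
 68  70  69  70  66  72  73  66  70  73  73  71  68  69  71  69  68  71  73  72  70  73
 68  68  69  72  67  72  65  68  68  71  68  68  66  70  73  70  70  68  70  70  69  68
 73  67  71  69  73  71  70  67  73  70  72  69  69  68  71  69  70  70  72  71  71  66
```

There's no obstacle on the dial: depth shows only the fin. So it is the mechanism itself that is stiff. I'll give the fin a tiny nudge the other way, well inside the detent, to see whether it is jammed, then retry clockwise.

```bash
cat >> h.py <<'E'
def rot(k): a=np.radians(fin(k)); return np.array([[np.cos(a),np.sin(a)],[-np.sin(a),np.cos(a)]])
def at(k,x,y,z): return [*(C+rot(k).T@np.array([x,y])),z]
def probe(k,x,y0,ys,z,o,fmax,vel=.03):
    for y in ys:
        s=r.move_straight(at(k,x,y,z),o,vel=vel,stop_force=fmax)
        q=np.array(r.read_position())[:2]; f=np.array(r.read_force()); ff=rot(k)@f[:2]
        print("cmd",round(y*1000,1),s,"pos",np.round(1000*rot(k)@(q-C),1),"F radial,tang",np.round(ff,1),round(r.read_time_s(),1))
        if s or abs(ff[1])>fmax: break
E
python3 - <<'E'
from h import *
o=[180,0,fin(2)+180]
r.move_ptp(at(2,.034,-.032,.13),o); r.move_straight(at(2,.034,-.032,.096),o,vel=.15)
probe(2,.034,0,[-.020,-.0185,-.017,-.0155,-.014],.096,o,5)
r.move_straight(at(2,.034,-.034,.096),o,vel=.15); r.move_straight(at(2,.034,-.034,.13),o,vel=.2)
r.move_straight(at(2,.034,.032,.13),o,vel=.2); r.move_straight(at(2,.034,.032,.096),o,vel=.2)
print("cw")
probe(2,.034,0,[.020,.018,.016,.014,.012],.096,o,9)
E
```

```text
cmd -20.0 False pos [ 34.2 -19.8] F radial,tang [ 0.1 -0.2] 26.8
cmd -18.5 False pos [ 34.1 -19.3] F radial,tang [-0.1 -4.7] 27.1
cmd -17.0 False pos [ 34.2 -18.9] F radial,tang [-0.7 -7.2] 27.3
cw
cmd 20.0 False pos [34.2 19.8] F radial,tang [1.1 0.3] 29.2
cmd 18.0 False pos [34.1 18.8] F radial,tang [0.4 3.4] 29.5
cmd 16.0 False pos [34.2 18.2] F radial,tang [1.  7.2] 29.7
cmd 14.0 False pos [34.2 17.7] F radial,tang [ 0.7 11.6] 30.0
```

```bash
python3 - <<'E'
from h import *
o=[180,0,fin(2)+180]
def rd():
    q=np.array(r.read_position())[:2]; print(round(r.read_time_s(),2),np.round(1000*rot(2)@(q-C),2),np.round(rot(2)@np.array(r.read_force())[:2],2))
rd()
for _ in range(3): r.wait(.25); rd()
r.move_straight(at(2,.034,.008,.096),o,vel=.05); rd()
for _ in range(4): r.wait(.25); rd()
E
```

```text
29.98 [34.24 17.69] [ 0.72 11.63]
30.23 [34.27 17.79] [ 1.35 10.87]
30.48 [34.25 17.77] [ 0.82 11.73]
30.73 [34.27 17.77] [ 1.6  10.92]
31.0 [34.51 16.13] [ 3.68 22.48]
31.25 [34.48 16.18] [ 3.16 21.99]
31.5 [34.47 16.22] [ 2.72 22.34]
31.75 [34.48 16.19] [ 3.04 22.76]
32.0 [34.49 16.24] [ 3.43 22.43]
```

```bash
python3 - <<'E'
from h import *
o=[180,0,fin(2)+180]
r.move_straight(at(2,.036,.022,.096),o,vel=.1)
probe(2,.036,0,[.012,.008,.005,.003,.001],.096,o,37,vel=.08)
for n in("scene","top"):
    b=r.grab_frame(n)[0]; cv2.imwrite(f"pics/{n}9.png",b)
print(stripe("scene",b,(318,180,336,196)),r.read_joint_efforts())
E
```

```text
cmd 12.0 False pos [36.2 16.7] F radial,tang [ 2.  17.5] 32.6
cmd 8.0 False pos [36.4 15.6] F radial,tang [ 3.5 24.8] 32.8
cmd 5.0 False pos [36.4 14.8] F radial,tang [ 4.5 29.9] 33.1
cmd 3.0 False pos [36.5 14.2] F radial,tang [ 4.8 32.8] 33.3
cmd 1.0 False pos [36.6 13.5] F radial,tang [ 5.7 35.8] 33.6
[] [-21.73526466 -47.02399135 -24.98257399 -10.1065734    1.58095881
  -0.07128948]
```

Stiffness falls off as it turns (8 → 4.5 N/mm), so a breakaway is near. I'll keep pressing in small steps that stop on any sudden force change. A full release from here would still only land the fin at about speed 3.

```bash
python3 - <<'E'
from h import *
o=[180,0,fin(2)+180]
for y in [-.001,-.003,-.005,-.007,-.009]:
    s=r.move_straight(at(2,.036,y,.096),o,vel=.05,stop_force=15)
    q=np.array(r.read_position())[:2]; ff=rot(2)@np.array(r.read_force())[:2]
    print(y,s,np.round(1000*rot(2)@(q-C),1),np.round(ff,1),round(r.read_time_s(),1))
    if s or ff[1]<25 or ff[1]>55: break
for n in("scene","top"):
    b=r.grab_frame(n)[0]; cv2.imwrite(f"pics/{n}10.png",b)
b=cv2.imread("pics/scene10.png")
cv2.imwrite("pics/c10.png",cv2.resize(b[150:230,280:380],None,fx=6,fy=6,interpolation=cv2.INTER_CUBIC))
E
```

```text
-0.001 False [36.6 12.9] [ 6.9 39.8] 33.9
-0.003 False [36.7 12.2] [ 7.4 42.3] 34.2
-0.005 False [36.7 11.4] [ 6.9 46.6] 34.4
-0.007 False [36.7 10.4] [ 7.1 48.5] 34.7
-0.009 False [35.4 -3.4] [ 0.5 15.1] 34.9
```

View pics/c10.png

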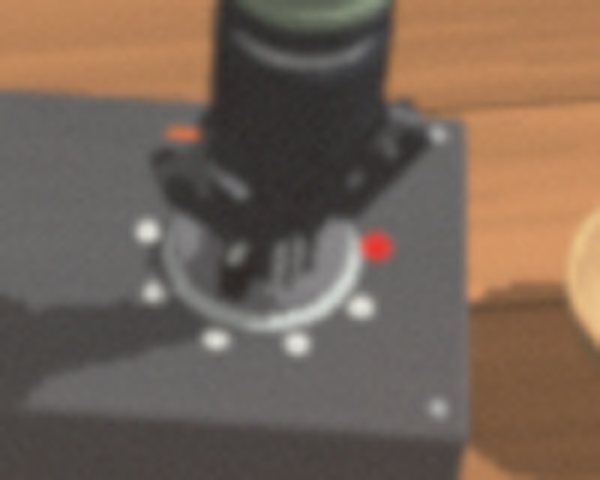

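It broke through at 48 N and the fin now points at about speed 3. I'll back off a little, realign to that position and probe the next click gently.

```bash
python3 - <<'E'
from h import *
o=[180,0,fin(3)+180]
print(np.round(r.read_force(),1))
r.move_straight(at(3,.036,.027,.096),o,vel=.06); r.wait(.3); print(np.round(r.read_force(),1))
im=r.grab_frame("scene")[0]; cv2.imwrite("pics/scene11.png",im)
cv2.imwrite("pics/c11.png",cv2.resize(im[150:230,280:380],None,fx=6,fy=6,interpolation=cv2.INTER_CUBIC))
probe(3,.036,0,[.021,.018,.016,.014,.012],.096,o,10)
E
```

```text
[-1.1 13.9 -2.8]
[0.  0.8 0.1]
cmd 21.0 False pos [36.  20.7] F radial,tang [-0.2  0.4] 36.6
cmd 18.0 False pos [36.1 19.7] F radial,tang [-0.4  4.6] 36.8
cmd 16.0 False pos [36.2 19.2] F radial,tang [0.9 9.6] 37.1
cmd 14.0 False pos [36.3 18.7] F radial,tang [ 0.5 13. ] 37.3
```

View pics/c11.png

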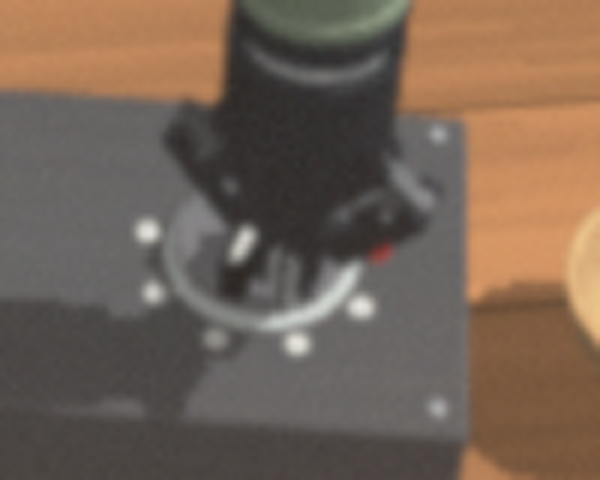

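```bash
python3 - <<'E'
from h import *
o=[180,0,fin(3)+180]
r.move_straight(at(3,.042,.022,.096),o,vel=.08)
for y in [.008,.004,.002,0,-.002,-.004,-.006,-.0075,-.009,-.0105,-.012,-.0135]:
    s=r.move_straight(at(3,.042,y,.096),o,vel=.06,stop_force=15 if y<.004 else None)
    q=np.array(r.read_position())[:2]; ff=rot(3)@np.array(r.read_force())[:2]
    print(y,s,np.round(1000*rot(3)@(q-C),1),np.round(ff,1),round(r.read_time_s(),1))
    if s or (y<0 and ff[1]<22) or ff[1]>58: break
r.wait(.2); print(np.round(r.read_force(),1))
im=r.grab_frame("scene")[0]; cv2.imwrite("pics/scene12.png",im)
E
```

```text
0.008 False [42.5 16.2] [ 2.8 25.5] 38.0
0.004 False [42.7 14.8] [ 2.8 33. ] 38.2
0.002 False [42.7 14.1] [ 3.7 35.8] 38.5
0 False [42.8 13.3] [ 4.2 39. ] 38.7
-0.002 False [42.8 12.4] [ 4.4 42. ] 39.0
-0.004 False [42.9 11. ] [ 4.5 39.7] 39.2
-0.006 False [41.6 -4.6] [0.2 4.3] 39.5
[0.4 1.5 0.3]
```

```bash
python3 - <<'E'
from h import *
o=[180,0,fin(3)+180]
r.move_straight(at(3,.042,.022,.098),o,vel=.1); r.move_straight(at(3,.042,.022,.17),o,vel=.25)
r.move_ptp([.572,.022,.14],[180,0,80]); r.wait(.3); print(r.read_time_s(),r.read_force())
t=r.grab_frame("top")[0]; s=r.grab_frame("scene")[0]; cv2.imwrite("pics/top13.png",t); cv2.imwrite("pics/scene13.png",s)
print(stripe("top",t,(205,232,232,258),lo=(0,0,135)))
cv2.imwrite("pics/c13.png",np.hstack([cv2.resize(i,(400,500),interpolation=cv2.INTER_CUBIC) for i in(t[200:280,185:249],s[155:235,280:344])]))
E
```

```text
41.8083 [ 0.38838474 -0.71627696  0.44717285]
[(25, array([ 0.0079, -0.0179]), 'axis', -70.7, 'bearing', -66.2), (10, array([-0.0354,  0.0223]), 'axis', -123.4, 'bearing', 147.8)]
```

View pics/c13.png

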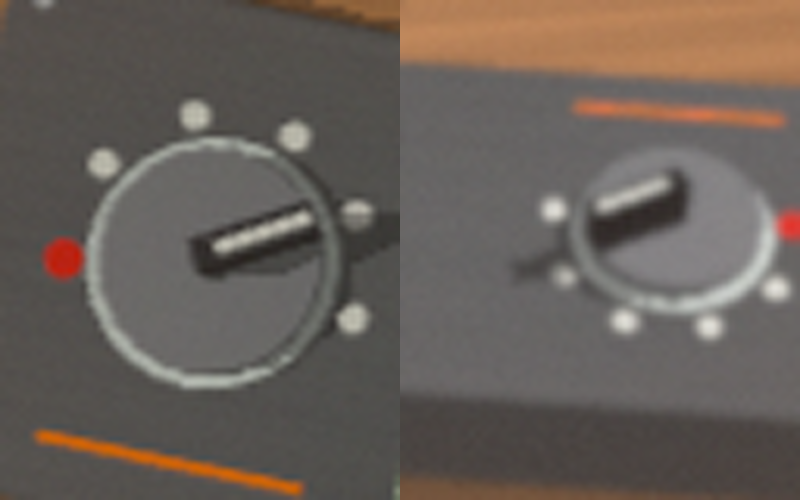

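The fin axis measures −70.7°, so it is on speed 4. Next I'll press the green button, watching depth and force.

```bash
python3 - <<'E'
from h import *
g=[.572,.022]
r.move_straight([*g,.097],None,vel=.1,stop_force=8)
for z in [.093,.091,.089,.087,.085,.083,.081,.079,.077,.075]:
    r.move_straight([*g,z],None,vel=.04)
    zz=r.read_position()[2]; f=r.read_force(); print(z,round(zz,4),np.round(f,1),round(r.read_time_s(),1))
    if f[2]>30: break
r.wait(.2); print(r.read_position(),r.read_force())
r.move_straight([*g,.15],None,vel=.12); r.wait(.2); print(r.read_time_s(),r.read_force())
E
```

```text
0.093 0.0933 [0.4 0.6 0.7] 42.7
0.091 0.0916 [-0.2  0.7  1.8] 43.0
0.089 0.0895 [ 1.2 -1.1  2.4] 43.2
0.087 0.0874 [ 1.5 -0.2  4.8] 43.5
0.085 0.086 [-0.6  0.8  8.1] 43.7
0.083 0.0859 [-5.4  0.5 17.3] 44.0
0.081 0.0857 [-9.2  0.6 26.2] 44.2
0.079 0.0855 [-13.1   0.3  36. ] 44.5
[0.57298529 0.02188862 0.0855182 ] [-13.08196016   1.23808496  35.04959698]
45.6333 [-0.16052927  0.08435519  0.04486887]
```

```bash
python3 - <<'E'
from h import *
r.move_straight([.50,.022,.25],None,vel=.2); r.wait(.5)
t,d=r.grab_frame("top"); cv2.imwrite("pics/top14.png",t); s,ds=r.grab_frame("scene")
print(stripe("top",t,(205,232,232,258),lo=(0,0,135))[:1])
T=np.array(r.camera_model("scene")["T"]);e=T[:3,3]
for p in((267,196),(268,197),(268,196),(271,173)):
    w=ray("scene",[p],0)[0]; print(p,round(e[2]+(w-e)[2]*ds[p[1],p[0]]/-(T[:3,2]@(w-e)),4))
print(r.read_time_s()); print(r.sign_off())
E
```

```text
[(25, array([ 0.0079, -0.0179]), 'axis', -70.7, 'bearing', -66.2)]
(267, 196) 0.0923
(268, 197) 0.0924
(268, 196) 0.0933
(271, 173) 0.0917
47.0
the job is handed in; nothing more can be done
None
```

The selector is on speed 4 (fin measured at −70.7°, expected −70.2°), the green button was pressed to its stop and came back up, the arm is clear, and the job was handed in at 47 s; clicks 2→3 and 3→4 took 42 to 49 N of fingertip force instead of the stated 5 to 6 N, and I tested the stiff fin with one nudge anticlockwise of under 2°.

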